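Fit the right dummy block in the swing-arm press

ROBOT

A 7-joint arm with a two-finger parallel gripper is mounted at the origin on a cart in front of the work surface, level with it; the furniture and walls round the work are solid. World frame = base frame: x ahead of the robot, y to its left, z up, the work surface at z = 0. Lengths are in m, angles in rad, forces in N, time in s.
With the tool pointing down it reaches from about 0.425 to 0.875 m from the base axis. Payload 4.7 kg.
Tool frame: the origin (TCP) lies midway between the tips of the shut fingers; the grasp point (between the pads) lies 19 mm behind it (ctrl.grip_point_offset is the distance from the TCP to the grasp point, in m); z points along the fingers, y is the line along which they close (so a half turn about z gives the same grasp; the last joint's range is limited). The gripper opens to 87 mm and grips with 3 to 60 N. Pads are 19 mm wide; open, the fingers measure 117 mm over their backs; the gripper's body (75 mm by 190 mm) begins 51 mm behind the grasp point.
Start: joints at [-1.217, 0.321, -0.07, 1.45, 0.023, 1.371, -0.057], TCP at [0.217, 0.613, 0.223] pointing down, gripper open.
Joint ranges: [-2.86, 2.86], [-0.3, 2.09], [-1.38, 1.24], [0.06, 2.45], [-1.56, 4.7], [0.09, 2.05], [-2.69, 2.69]. Speed limits (rad/s): [2.57, 2.57, 3.14, 3.14, 3.14, 3.14, 3.14].

INTERFACE

Orientations are given as a rotation vector (axis times angle).
In Python, from bench import ctrl gives the robot as it stands. The module is installed in compiled form; this text tells all that it offers.
- The arm moves only by the shell command python3 -m handwheel 'ROWS' [OPENING] [FORCE]. ROWS is JSON, a list of rows, each an object of numbers: "x", "y", "z": the shift along the tool's x, y, z in m; "wx", "wy", "wz": the turn, a rotation vector about the tool's x, y, z in degrees. A call has 1 to 10 rows; each row is the pose to reach, as a shift and turn from the pose commanded when the call began, along the tool's axes at that moment; what a row does not reach only later rows make up. A row lasts 1/12 s, in which the tool goes at most 41.7 mm and 7.16 degrees, less where a joint would pass 70% of its speed; a pose out of reach is approached as far as the arm can. A call with a gripper value outside its range is refused whole. OPENING is the finger opening in m, from 0 to 0.087, set as the call begins (- or left out, the last holds). The fingers move at their own pace and stop on an object; FORCE is the grip in N (left out, the last holds). Time passes only in rows, so rows that repeat a pose let the fingers close. It gives the time, the measured TCP pose, the force, the opening and the grip force at its end, in the units of the state.
- ctrl.get_state(): the state, without advancing time (a new reading comes with each control period).
- ctrl.get_image(name): name is "scene" or "top" or "wrist"; returns a dict with "image" (384x512x3 uint8, red, green, blue), "K" (3x3 intrinsics, pixels), "k1" (the pictures are not rectified: a ray, as slopes to the right and down, at radius r is drawn at 1 + k1 r^2 times it, then the intrinsics apply), "world_to_cam" (4x4, takes a point from world to camera coordinates); the wrist camera has in their place "hand_eye" (4x4, takes a point from camera to tool coordinates, whose origin is the TCP and whose axes are the flange's). Camera axes: x right, y down, z forward; pixel columns grow to the right and rows downward; lengths in m; the calibration is good to about 2 mm. A picture is of the moment at which its call begins: read the wrist's pose just before it. There is no depth.
- ctrl.close_job(): hands the job in; it is judged then, once.
The state is a dict: "time": time; "joint_positions": joint angles; "qd": joint speeds; "joint_torque": joint torques, N m; "position": TCP position; "tool_rot": TCP orientation; "ft_force": force on the tool from outside, world axes, zero at the start; "torque": the same for the moment, N m; "grip_width": opening from 0.0 (shut) to 1.0 (fully open); "grip_force": force on a finger pad.
Only numpy, scipy, OpenCV 4.12 (cv2) and the standard library are available. Lean on these libraries where they do the work, as an engineer would, in place of code of your own. Each camera call takes 0.05 s, during which the arm holds its last target. There are 200 camera calls.

TASK

Three look-alike aluminium dummy blocks of different heights stand beside the small swing-arm press; only one is right: tall enough for the pad of the clamp screw to reach it, yet low enough for the arm to swing over it. Stand that block upright in the middle of the round platen, swing the arm over it to its stop by the upright pin, and screw the captive T-knob down, turning it clockwise, until its pad presses firmly on the block, then let go. Leave the two other blocks, the small tin and the sample cup where they are.

Things in the scene. Friction and masses are not known exactly. Their poses are not given: they have to be found in the camera images.
- press: Swing-arm press, bolted down: grey base plate 280 x 110 x 16 mm, round steel platen 80 mm across, post 32 mm across standing 160 mm from the platen's centre along the press's +x. Origin on the worktop under the platen's centre, z up, turned up to 0.25 rad. Its grey arm (30 mm wide, z = 124 to 144 mm, reaching 235 mm from the post axis) turns level on the post; closed, it lies along the press's -x.
- platen_centre (a point): Centre of the platen's flat top (z = 24 mm). Same axes as the press. Two fine scribed circles round it.
- press_arm (a joint): Swing of the arm about the post, rad. 0 = against its stop, clamp screw exactly over the platen's centre; grows counter-clockwise from above (aside, to the press's -y side) up to 1.8. Friction 0.15 N m: it stays where it is left. Starts aside at 1.15 to 1.6.
- swing_pivot (a point): Point on the post's vertical axis, level with the top of the arm bar (z = 144 mm).
- swing_pin (a point): Grip point (z = 170 mm) on the upright round steel pin at the arm's free end, 228 mm from the post axis: 16 mm in diameter, from z = 144 to 184 mm. Take it from above to swing the arm; it may turn between the fingers.
- knob_grip (a point): Centre of the grip bar of the black captive T-knob on the arm, 160 mm from the post axis, 68 mm inboard of the pin: bar 64 mm long, 14 mm thick, 24 mm high, centre at z = 180 mm with the screw fully up. x axis along the bar, z up. At press_knob = 0 the bar lies along the arm, so fingers take it across the arm.
- press_knob (a joint): Turn of the T-knob, rad, 0 (fully up, at the start) to 2.0, growing clockwise from above. Steep screw: knob and pad come down 6 mm per rad, so push down with it as it turns. Friction 0.08 N m; it stays where left. The spring-backed pad (1.2 N per mm) touches the right block at about 0.7 rad; 1.3 rad, one grasp's turn, presses it with about 4 N.
- press_pad: Round steel pad, 28 mm in diameter, under the arm at the end of the clamp screw. Origin 5.5 mm above its lower face. With the screw fully up its lower face is at z = 112.5 mm, 88.5 mm above the platen.
- block_a: Plain aluminium dummy block, upright cylinder 45 mm in diameter and 66 mm tall with a fine groove near each end, standing loose on the worktop, about 0.3 kg. Origin at the centre of its underside, z up along its axis. The three blocks differ only in height (66, 84 and 102 mm) and stand in shuffled places.
- block_b: Plain aluminium dummy block, upright cylinder 45 mm in diameter and 84 mm tall with a fine groove near each end, standing loose on the worktop, about 0.3 kg. Origin at the centre of its underside, z up along its axis. The three blocks differ only in height (66, 84 and 102 mm) and stand in shuffled places.
- block_c: Plain aluminium dummy block, upright cylinder 45 mm in diameter and 102 mm tall with a fine groove near each end, standing loose on the worktop, about 0.3 kg. Origin at the centre of its underside, z up along its axis. The three blocks differ only in height (66, 84 and 102 mm) and stand in shuffled places.
- tin: Bystander: small open aluminium moisture tin, 62 mm in diameter, 41 mm high, near the press. Origin at the centre of its underside.
- cup: Bystander: small steel sample cup filled with clay, 54 mm in diameter, 40 mm high, to the left of the blocks. Origin at the centre of its underside.
Not all that is in view belongs to the job. What is shaped like the block_b but green or purple is not meant.

How it is judged:
By the outcome, as a careful person would: the job done as asked, in the order asked, and still so for the second after the job is handed in, with the robot touching nothing.
It also fails if it takes over 67 s, if anything falls off the work surface, if the arm or the gripper's body presses on something with over 40 N, if the wrist force passes 120 N, or if a joint passes its speed limit or range.

## Working session

There is one attempt and no reset: what is moved stays moved. The work goes in short steps, Python scripts to look and compute and a shell command to move; the robot and the scene stay as the last step left them, time stands still between calls to the robot, and variables do not carry over. Pictures are saved under pics/ and viewed, at most 10 in all, crops included, and the job is handed in when it is done.

```bash
mkdir -p pics
cat > h.py <<'E'
import numpy as np, cv2
from bench import ctrl
from scipy.spatial.transform import Rotation as R
def cam(n):
    s=ctrl.get_state(); d=ctrl.get_image(n); d['image']=np.array(d['image'])
    if n=='wrist':
        T=np.eye(4);T[:3,:3]=R.from_rotvec(s['tool_rot']).as_matrix();T[:3,3]=s['position']
        d['c2w']=T@np.array(d['hand_eye'])
    else: d['c2w']=np.linalg.inv(np.array(d['world_to_cam']))
    return d
def dist(d): return np.array([d['k1'],0,0,0,0],float)
def ray(d,u,v):
    p=cv2.undistortPoints(np.array([[[u,v]]],float),np.array(d['K'],float),dist(d))[0,0]
    # model: distorted = r*(1+k1 r^2): same as cv2
    D=d['c2w'][:3,:3]@np.array([p[0],p[1],1]); return d['c2w'][:3,3],D
def onz(d,u,v,z):
    o,D=ray(d,u,v); return o+D*(z-o[2])/D[2]
def proj(d,P):
    w=np.linalg.inv(d['c2w']); rv=cv2.Rodrigues(w[:3,:3])[0]
    return cv2.projectPoints(np.array(P,float).reshape(-1,1,3),rv,w[:3,3],np.array(d['K'],float),dist(d))[0][:,0]
def save(d,n): cv2.imwrite('pics/'+n,cv2.cvtColor(d['image'],cv2.COLOR_RGB2BGR))
E
python3 - <<'E'
from h import *
import pickle
s=ctrl.get_state();print(s['position'],s['tool_rot'],s['time'],s['ft_force'])
D={}
for n in('scene','top','wrist'):
    D[n]=cam(n);print(n,D[n]['c2w'][:3].round(3).tolist(),D[n]['K'][0][0],D[n]['k1'])
pickle.dump(D,open('d0.pkl','wb'))
cv2.imwrite('pics/a.png',cv2.cvtColor(D['top']['image'],cv2.COLOR_RGB2BGR))
cv2.imwrite('pics/b.png',cv2.cvtColor(D['scene']['image'],cv2.COLOR_RGB2BGR))
E
```

```text
[0.21648931 0.61227315 0.2214429 ] [-5.31150349e-01 -3.09609878e+00  3.08321392e-03] 0.0 [-0.64937498  0.02643791 -0.18211374]
scene [[0.879, -0.367, 0.304, 0.146], [-0.476, -0.68, 0.557, -0.608], [0.002, -0.635, -0.773, 1.144]] 421.10043158615076 -0.03322212826585364
top [[0.018, -0.983, 0.18, 0.34], [-1.0, -0.018, -0.002, 0.111], [0.006, -0.18, -0.984, 1.245]] 416.13538040571746 -0.03323695165384972
wrist [[0.332, 0.907, 0.261, 0.144], [0.943, -0.318, -0.094, 0.64], [-0.003, 0.277, -0.961, 0.383]] 286.1343887700821 -0.04937400333807508
```

View pics/a.png

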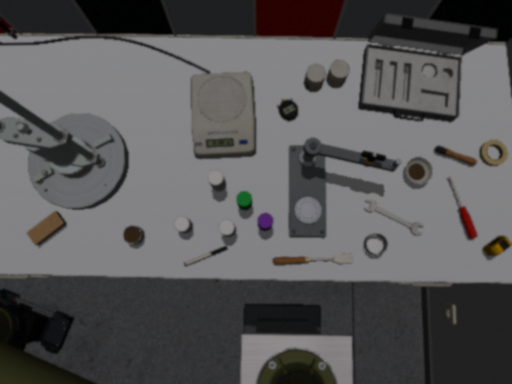

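View pics/b.png

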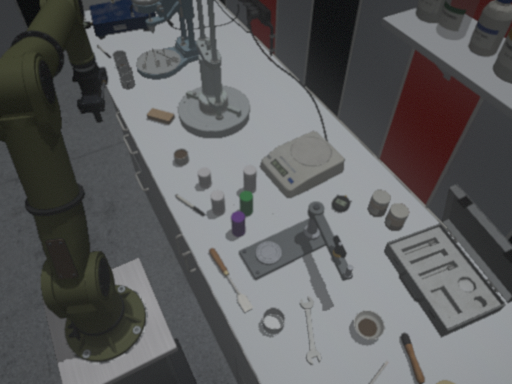

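Run:
```python
from h import *
import pickle
D=pickle.load(open('d0.pkl','rb'))
t=D['top']['image'][130:260,165:425];s=D['scene']['image'][155:295,180:370]
a=cv2.resize(t,(780,390),interpolation=cv2.INTER_CUBIC)
cv2.imwrite('pics/c.png',a[:,:,::-1])
b=cv2.resize(s,(760,560),interpolation=cv2.INTER_CUBIC);cv2.imwrite('pics/d.png',b[:,:,::-1])
```

```text
(no output)
```

View pics/c.png

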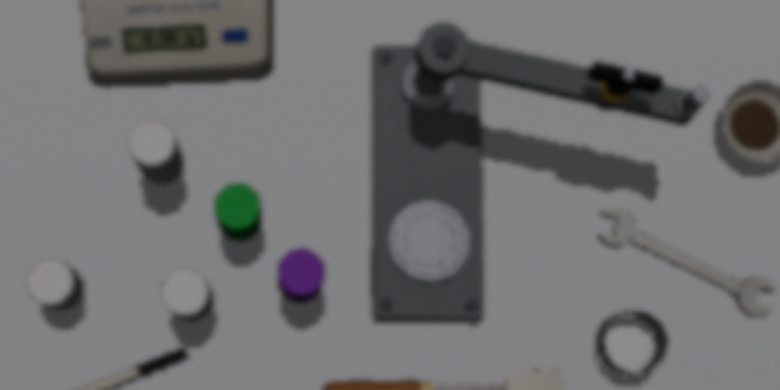

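View pics/d.png

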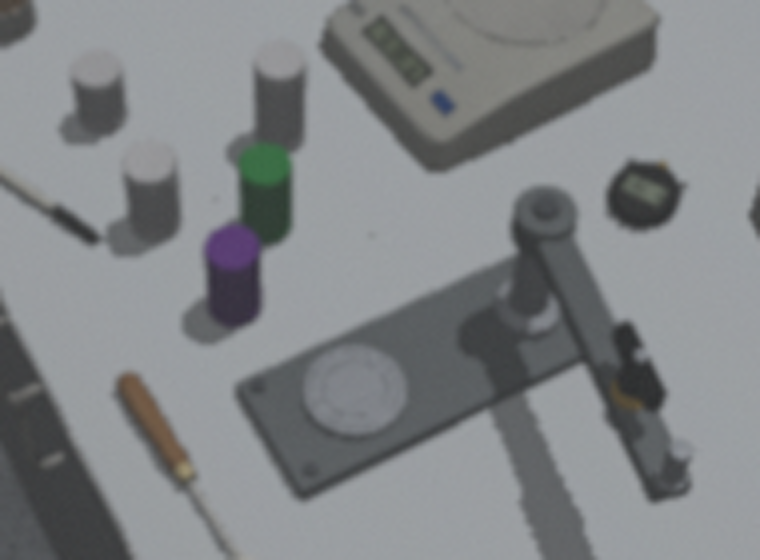

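The pictures show three grey-white candidates: A top (216,178)/scene (249,170), B top (227,228)/scene (217,195) and C top (182,224)/scene (204,171). Green and purple are decoys. In the scene crop, B is of middle height (like the decoys), A tallest and C shortest. I'll confirm this by triangulating the top faces.

```bash
cat >> h.py <<'E'
def tri(d1,p1,d2,p2):
    o1,a=ray(d1,*p1);o2,b=ray(d2,*p2);a=a/np.linalg.norm(a);b=b/np.linalg.norm(b)
    t=np.linalg.lstsq(np.c_[a,-b],o2-o1,rcond=None)[0];x=o1+a*t[0];y=o2+b*t[1]
    return (x+y)/2,np.linalg.norm(x-y)
def comps(mask,box,amin=20):
    x0,y0,x1,y1=box
    n,l,st,c=cv2.connectedComponentsWithStats(mask[y0:y1,x0:x1].astype(np.uint8))
    return [(st[i,4],(c[i]+[x0,y0]).round(1).tolist(),st[i,2:4].tolist()) for i in range(1,n) if st[i,4]>=amin]
E
python3 - <<'E'
from h import *
import pickle
D=pickle.load(open('d0.pkl','rb'));T,S=D['top'],D['scene']
g=T['image'].astype(int).mean(2)
print('table',g[205,200],'tops',g[178,216],g[228,227],g[224,182],'platen',g[210,307])
for th in(160,175): print(th,comps(g>th,(165,160,245,245)))
# hand picks
for n,c,d in(('A',(154,144),(279,60)),('B',(186,292),(151,161)),('C',(52,282),(97,69)),('pur',(301,272),(233,246)),('green',(238,208),(265,163)),('pin',(701,94),(682,449)),('post',(443,47),(545,208)),('platen',(429,240),(355,390))):
    p=((c[0]+.5)/3-.5+165,(c[1]+.5)/3-.5+130);q=((d[0]+.5)/4-.5+180,(d[1]+.5)/4-.5+155)
    print(n,np.round(p,1),np.round(q,1),*[np.round(v,4) for v in tri(T,p,S,q)])
E
```

```text
table 132.0 tops 141.0 140.33333333333334 142.0 platen 125.0
160 []
175 []
A [216.  177.7] [249.4 169.6] [0.5831 0.2335 0.1107] 0.0018
B [226.7 227. ] [217.4 194.9] [0.4484 0.2007 0.0917] 0.0027
C [182.  223.7] [203.9 171.9] [0.4566 0.3285 0.0737] 0.0018
pur [265.  220.3] [237.9 216.1] [0.4688 0.0948 0.0902] 0.0021
green [244. 199.] [245.9 195.4] [0.5278 0.1545 0.0926] 0.0028
pin [398.3 161. ] [350.1 266.9] [ 0.62   -0.2521  0.188 ] 0.0008
post [312.3 145.3] [315.9 206.6] [ 0.6669 -0.0293  0.1583] 0.0006
platen [307.7 209.7] [268.4 252.1] [ 0.5086 -0.0312  0.0289] 0.0006
```

```bash
cat >> h.py <<'E'
def go(p,yaw=0.,T0=None):
    """rows target (mm,deg) from commanded pose ~ measured; yaw = world ccw turn of tool y from +y"""
    s=ctrl.get_state(); M=R.from_rotvec(s['tool_rot']); G=R.from_euler('z',yaw)*R.from_rotvec([0,np.pi,0])
    d=M.inv().apply(np.array(p)-s['position']); w=(M.inv()*G).as_rotvec(degrees=True)
    print('xyz',d.round(4),'w',w.round(2),'pos',np.round(s['position'],4),'q',np.round(s['joint_positions'],2),'t',s['time'],'F',np.round(s['ft_force'],1))
E
python3 - <<'E'
from h import *
import pickle
D=pickle.load(open('d0.pkl','rb'));T,S=D['top'],D['scene']
print(onz(T,226.7,227,.084),onz(S,217.4,194.9,.084))
print('platen',onz(T,307.7,209.7,.024),onz(S,268.4,252.1,.024))
print('post',onz(T,312.3,145.3,.15),onz(S,315.9,206.6,.15))
go([.42,.20,.22])
E
```

```text
[0.44777486 0.20156138 0.084     ] [0.45194019 0.20614491 0.084     ]
platen [ 0.50890281 -0.03175493  0.024     ] [ 0.51063216 -0.02863875  0.024     ]
post [ 0.66919414 -0.030177    0.15      ] [ 0.67175757 -0.02442556  0.15      ]
xyz [-0.3293 -0.3211  0.0022] w [-8.000e-02 -1.000e-02 -1.946e+01] pos [0.2165 0.6125 0.2217] q [-1.22  0.32 -0.07  1.45  0.02  1.37 -0.06] t 0.15 F [ 0.4 -0.1 -0.2]
```

```bash
python3 -m handwheel '[{"x":-0.329,"y":-0.321,"wz":-19.46},{"x":-0.329,"y":-0.321,"wz":-19.46},{"x":-0.329,"y":-0.321,"wz":-19.46},{"x":-0.329,"y":-0.321,"wz":-19.46},{"x":-0.329,"y":-0.321,"wz":-19.46},{"x":-0.329,"y":-0.321,"wz":-19.46},{"x":-0.329,"y":-0.321,"wz":-19.46},{"x":-0.329,"y":-0.321,"wz":-19.46},{"x":-0.329,"y":-0.321,"wz":-19.46},{"x":-0.329,"y":-0.321,"wz":-19.46}]' 0.087 20; python3 -c "
from h import *
go([.42,.2,.22])"
```

```text
xyz [-0.3293 -0.3211  0.0022] w [-8.000e-02 -1.000e-02 -1.946e+01] pos [0.2165 0.6125 0.2217] q [-1.22  0.32 -0.07  1.45  0.02  1.37 -0.06] t 0.15 F [ 0.4 -0.1 -0.2]invalid input at $[0]: expected keys x, y, z, wx, wy, wz
```

```bash
python3 -m handwheel '[{"x":-0.329,"y":-0.321,"z":0,"wx":0,"wy":0,"wz":-19.46},{"x":-0.329,"y":-0.321,"z":0,"wx":0,"wy":0,"wz":-19.46},{"x":-0.329,"y":-0.321,"z":0,"wx":0,"wy":0,"wz":-19.46},{"x":-0.329,"y":-0.321,"z":0,"wx":0,"wy":0,"wz":-19.46},{"x":-0.329,"y":-0.321,"z":0,"wx":0,"wy":0,"wz":-19.46},{"x":-0.329,"y":-0.321,"z":0,"wx":0,"wy":0,"wz":-19.46},{"x":-0.329,"y":-0.321,"z":0,"wx":0,"wy":0,"wz":-19.46},{"x":-0.329,"y":-0.321,"z":0,"wx":0,"wy":0,"wz":-19.46},{"x":-0.329,"y":-0.321,"z":0,"wx":0,"wy":0,"wz":-19.46},{"x":-0.329,"y":-0.321,"z":0,"wx":0,"wy":0,"wz":-19.46}]' 0.087 20; python3 -c "
from h import *
go([.42,.2,.22])"
```

```text
time: 0.98
position: [0.4012, 0.2371, 0.2226]
tool_rot: [-0.0, 3.141, 0.001]
ft_force: [1.6, 0.4, 0.5]
grip_width: 0.998
grip_force: 0.0
xyz [-0.0188 -0.0371  0.0025] w [0.03 0.01 0.  ] pos [0.4012 0.2371 0.2226] q [-0.78 -0.08  0.18  1.89  0.01  1.33  0.97] t 0.9833 F [1.6 0.4 0.5]
```

```bash
python3 -m handwheel '[{"x":-0.019,"y":-0.037,"z":0,"wx":0,"wy":0,"wz":0},{"x":-0.019,"y":-0.037,"z":0,"wx":0,"wy":0,"wz":0},{"x":-0.019,"y":-0.037,"z":0,"wx":0,"wy":0,"wz":0}]'
python3 - <<'E'
from h import *
import pickle
d=cam('wrist');pickle.dump(d,open('w1.pkl','wb'));save(d,'w1.png')
print(proj(d,[[.448,.2016,.084]]))
go([.448,.2016,.22])
E
```

```text
time: 1.23
position: [0.4208, 0.1997, 0.2226]
tool_rot: [0.01, 3.142, 0.001]
ft_force: [-0.7, 1.1, -0.0]
grip_width: 1.0
grip_force: 0.0
[[252.12305912 208.2477498 ]]
xyz [-0.0281 -0.0001  0.0025] w [ 0.05 -0.02 -0.13] pos [0.4199 0.2017 0.2225] q [-0.75 -0.08  0.23  1.89  0.02  1.33  1.05] t 1.2833 F [0.2 1.8 0.4]
```

View pics/w1.png

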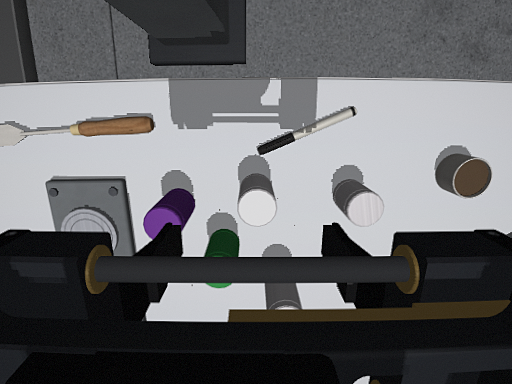

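Run:
```python
from h import *
import pickle
d=pickle.load(open('w1.pkl','rb'))
im=d['image'].astype(int);g=im.mean(2)
print(g[208,230:286:2].astype(int));print(g[160:236:3,257].astype(int))
P=[]
for i in range(5):
    P.append(ctrl.get_state()['position']); 
print(np.round(P,4).tolist())
print(onz(d,257,208,.084))
D=pickle.load(open('d0.pkl','rb'))
t=D['top']['image'].astype(int).mean(2);print(t[227,214:242].astype(int));print(t[212:245,227].astype(int))
```

```text
[208 207 208 213 180 221 219 220 219 220 219 219 219 220 220 219 219 219
 219 219 220 220 223 170 209 207 208 207]
[121 122 122 123 124  73  71  72  71  68 185 220 219 220 220 220 220 220
 218 219 220 221 180 206 208 208]
[[0.4199, 0.2017, 0.2225], [0.4199, 0.2017, 0.2225], [0.4199, 0.2017, 0.2225], [0.4199, 0.2017, 0.2225], [0.4199, 0.2017, 0.2225]]
[0.44773509 0.20701001 0.084     ]
[131 131 131 129 128 131 137 140 139 140 140 141 140 141 141 140 140 140
 135 120  95  90 110 124 129 130 131 130]
[131 130 131 131 131 130 129 128 135 141 141 140 140 141 140 141 140 140
 140 141 139 131 106  68  49  57  65  66  67  65  67  67  72]
```

```bash
python3 -m handwheel '[{"x":-0.0285,"y":0.0043,"z":0,"wx":0,"wy":0,"wz":0},{"x":-0.0285,"y":0.0043,"z":0.04,"wx":0,"wy":0,"wz":0},{"x":-0.0285,"y":0.0043,"z":0.08,"wx":0,"wy":0,"wz":0},{"x":-0.0285,"y":0.0043,"z":0.12,"wx":0,"wy":0,"wz":0},{"x":-0.0285,"y":0.0043,"z":0.15,"wx":0,"wy":0,"wz":0},{"x":-0.0285,"y":0.0043,"z":0.17,"wx":0,"wy":0,"wz":0},{"x":-0.0285,"y":0.0043,"z":0.181,"wx":0,"wy":0,"wz":0},{"x":-0.0285,"y":0.0043,"z":0.181,"wx":0,"wy":0,"wz":0},{"x":-0.0285,"y":0.0043,"z":0.181,"wx":0,"wy":0,"wz":0}]'
python3 -m handwheel '[{"x":0,"y":0,"z":0,"wx":0,"wy":0,"wz":0},{"x":0,"y":0,"z":0,"wx":0,"wy":0,"wz":0},{"x":0,"y":0,"z":0,"wx":0,"wy":0,"wz":0},{"x":0,"y":0,"z":0,"wx":0,"wy":0,"wz":0},{"x":0,"y":0,"z":0,"wx":0,"wy":0,"wz":0},{"x":0,"y":0,"z":0,"wx":0,"wy":0,"wz":0},{"x":0,"y":0,"z":0,"wx":0,"wy":0,"wz":0},{"x":0,"y":0,"z":0,"wx":0,"wy":0,"wz":0}]' 0.03 30
```

```text
time: 2.03
position: [0.4482, 0.2076, 0.0418]
tool_rot: [0.003, -3.141, -0.0]
ft_force: [-0.0, -0.2, 0.1]
grip_width: 1.003
grip_force: 0.0
time: 2.7
position: [0.4485, 0.2059, 0.0417]
tool_rot: [0.001, 3.142, -0.001]
ft_force: [-0.6, -3.2, 2.2]
grip_width: 0.513
grip_force: 30.0
```

```bash
python3 -m handwheel '[{"x":0,"y":0,"z":-0.03,"wx":0,"wy":0,"wz":0},{"x":0,"y":0,"z":-0.07,"wx":0,"wy":0,"wz":0},{"x":0,"y":0,"z":-0.11,"wx":0,"wy":0,"wz":0},{"x":0,"y":-0.01,"z":-0.15,"wx":0,"wy":0,"wz":0},{"x":0,"y":-0.04,"z":-0.16,"wx":0,"wy":0,"wz":0},{"x":0,"y":-0.075,"z":-0.16,"wx":0,"wy":0,"wz":0},{"x":0,"y":-0.1,"z":-0.16,"wx":0,"wy":0,"wz":0},{"x":0,"y":-0.11,"z":-0.16,"wx":0,"wy":0,"wz":0},{"x":0,"y":-0.11,"z":-0.16,"wx":0,"wy":0,"wz":0},{"x":0,"y":-0.11,"z":-0.16,"wx":0,"wy":0,"wz":0}]'
python3 - <<'E'
from h import *
import pickle
ds=[]
d=cam('wrist');ds.append(cam('wrist')); pickle.dump([d]+ds,open('w2.pkl','wb'));save(d,'w2.png')
print(proj(d,[[.509,-.029,.024],[.67,-.027,.15]]))
go([.509,-.029,.2])
E
```

```text
time: 3.53
position: [0.4479, 0.0968, 0.201]
tool_rot: [-0.002, -3.141, -0.001]
ft_force: [-0.0, 0.6, -2.4]
grip_width: 0.509
grip_force: 30.0
[[152.01871726 223.56262611]
 [131.59972335 411.60665485]]
xyz [-0.0608 -0.1272  0.001 ] w [ 0.02 -0.05  0.11] pos [0.4479 0.0981 0.2011] q [-0.64 -0.09  0.35  1.94  0.03  1.28  1.27] t 3.6333 F [-0.1  1.  -3.5]
```

View pics/w2.png

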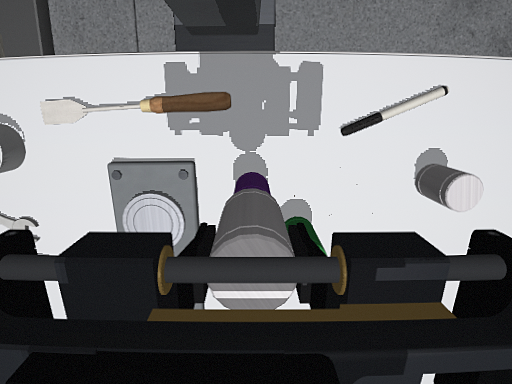

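```bash
cat >> h.py <<'E'
def platen(d,box,th,rowmax):
    from scipy.optimize import least_squares
    g=cv2.cvtColor(d['image'],cv2.COLOR_RGB2GRAY); x0,y0,x1,y1=box
    m=np.zeros_like(g);m[y0:y1,x0:x1]=(g[y0:y1,x0:x1]>th)*255
    m=cv2.morphologyEx(m,cv2.MORPH_CLOSE,np.ones((5,5)))
    c=max(cv2.findContours(m,cv2.RETR_EXTERNAL,cv2.CHAIN_APPROX_NONE)[0],key=cv2.contourArea)[:,0]
    c=c[(c[:,1]<rowmax)&(c[:,0]>x0+1)&(c[:,0]<x1-2)]
    P=np.array([onz(d,u,v,.024)[:2] for u,v in c])
    r=least_squares(lambda q:np.hypot(*(P-q[:2]).T)-q[2],[*P.mean(0),.04],loss='soft_l1',f_scale=.0007)
    return r.x.round(4),len(P),np.abs(r.fun).mean().round(5)
E
python3 - <<'E'
from h import *
import pickle
ds=pickle.load(open('w2.pkl','rb'))
for d in ds:
    g=cv2.cvtColor(d['image'],cv2.COLOR_RGB2GRAY)
    if d is ds[0]: print(g[222,105:200:3])
    for th in(140,160): print(th,platen(d,(114,185,194,250),th,228))
    print(np.round(d['c2w'][:3,3],4))
    # base near edge + side edges
    print([onz(d,u,v,.016)[:2].round(4).tolist() for u,v in((108,161),(195,159),(115,228),(198,225))])
E
```

```text
[227 227 227 234 125 127 183 152 189 201 190 198 190 194 199 202 192 198
 197 196 202 204 169 213 204 191 186 127 126 129 114  46]
140 (array([ 0.5088, -0.0282,  0.0394]), 94, np.float64(0.0003))
160 (array([ 0.5083, -0.0278,  0.0388]), 94, np.float64(0.00027))
[0.3715 0.0983 0.3629]
[[0.4295, -0.0793], [0.4274, 0.0292], [0.5188, -0.0824], [0.5141, 0.0284]]
140 (array([ 0.5087, -0.0283,  0.0394]), 95, np.float64(0.00035))
160 (array([ 0.5083, -0.0281,  0.0388]), 94, np.float64(0.00028))
[0.3715 0.0991 0.3629]
[[0.4299, -0.0785], [0.4276, 0.03], [0.5192, -0.0814], [0.5143, 0.0294]]
```

```bash
python3 -m handwheel '[{"x":-0.015,"y":-0.03,"z":0,"wx":0,"wy":0,"wz":0},{"x":-0.03,"y":-0.065,"z":0,"wx":0,"wy":0,"wz":0},{"x":-0.047,"y":-0.097,"z":0,"wx":0,"wy":0,"wz":0},{"x":-0.0615,"y":-0.1265,"z":0,"wx":0,"wy":0,"wz":0},{"x":-0.0615,"y":-0.1265,"z":0.02,"wx":0,"wy":0,"wz":0},{"x":-0.0615,"y":-0.1265,"z":0.05,"wx":0,"wy":0,"wz":0},{"x":-0.0615,"y":-0.1265,"z":0.08,"wx":0,"wy":0,"wz":0},{"x":-0.0615,"y":-0.1265,"z":0.105,"wx":0,"wy":0,"wz":0},{"x":-0.0615,"y":-0.1265,"z":0.12,"wx":0,"wy":0,"wz":0},{"x":-0.0615,"y":-0.1265,"z":0.12,"wx":0,"wy":0,"wz":0}]'
python3 -m handwheel '[{"x":0,"y":0,"z":0,"wx":0,"wy":0,"wz":0},{"x":0,"y":0,"z":0,"wx":0,"wy":0,"wz":0},{"x":0,"y":0,"z":0.005,"wx":0,"wy":0,"wz":0},{"x":0,"y":0,"z":0.01,"wx":0,"wy":0,"wz":0},{"x":0,"y":0,"z":0.012,"wx":0,"wy":0,"wz":0},{"x":0,"y":0,"z":0.012,"wx":0,"wy":0,"wz":0}]'
```

```text
time: 4.47
position: [0.5068, -0.0283, 0.0774]
tool_rot: [0.004, -3.134, 0.002]
ft_force: [-1.0, -0.1, -3.9]
grip_width: 0.513
grip_force: 30.0
time: 4.97
position: [0.5095, -0.03, 0.0693]
tool_rot: [-0.0, -3.141, -0.0]
ft_force: [-0.5, 0.6, -2.9]
grip_width: 0.514
grip_force: 30.0
```

```bash
for r in 1; do python3 -m handwheel '[{"x":0,"y":0.0005,"z":0.001,"wx":0,"wy":0,"wz":0},{"x":0,"y":0.0005,"z":0.002,"wx":0,"wy":0,"wz":0},{"x":0,"y":0.0005,"z":0.003,"wx":0,"wy":0,"wz":0},{"x":0,"y":0.0005,"z":0.003,"wx":0,"wy":0,"wz":0},{"x":0,"y":0.0005,"z":0.003,"wx":0,"wy":0,"wz":0}]'; done
python3 -m handwheel '[{"x":0,"y":0,"z":0.0005,"wx":0,"wy":0,"wz":0},{"x":0,"y":0,"z":0.0005,"wx":0,"wy":0,"wz":0},{"x":0,"y":0,"z":0.0005,"wx":0,"wy":0,"wz":0}]'
```

```text
time: 5.38
position: [0.5099, -0.0296, 0.0666]
tool_rot: [0.0, 3.142, 0.0]
ft_force: [0.3, 0.6, -3.0]
grip_width: 0.514
grip_force: 30.0
time: 5.63
position: [0.5099, -0.0296, 0.0661]
tool_rot: [0.0, 3.141, 0.0]
ft_force: [-0.2, 0.4, -3.4]
grip_width: 0.51
grip_force: 30.0
```

```bash
python3 -m handwheel '[{"x":0,"y":0,"z":0.0005,"wx":0,"wy":0,"wz":0},{"x":0,"y":0,"z":0.0005,"wx":0,"wy":0,"wz":0},{"x":0,"y":0,"z":0.0005,"wx":0,"wy":0,"wz":0}]'
python3 -m handwheel '[{"x":0,"y":0,"z":0.0005,"wx":0,"wy":0,"wz":0},{"x":0,"y":0,"z":0.0005,"wx":0,"wy":0,"wz":0},{"x":0,"y":0,"z":0.0005,"wx":0,"wy":0,"wz":0}]'
```

```text
time: 5.88
position: [0.51, -0.0296, 0.0657]
tool_rot: [0.0, 3.141, 0.0]
ft_force: [-0.4, -0.9, -1.4]
grip_width: 0.509
grip_force: 30.0
time: 6.13
position: [0.5101, -0.0296, 0.0656]
tool_rot: [0.0, 3.141, 0.001]
ft_force: [-2.0, 0.4, 4.6]
grip_width: 0.511
grip_force: 30.0
```

```bash
python3 -m handwheel '[{"x":0,"y":0,"z":0,"wx":0,"wy":0,"wz":0},{"x":0,"y":0,"z":0,"wx":0,"wy":0,"wz":0},{"x":0,"y":0,"z":0,"wx":0,"wy":0,"wz":0},{"x":0,"y":0,"z":0,"wx":0,"wy":0,"wz":0},{"x":0,"y":0,"z":0,"wx":0,"wy":0,"wz":0},{"x":0,"y":0,"z":0,"wx":0,"wy":0,"wz":0}]' 0.08
python3 -m handwheel '[{"x":0,"y":0,"z":-0.015,"wx":0,"wy":0,"wz":0},{"x":0,"y":0,"z":-0.045,"wx":0,"wy":0,"wz":0},{"x":0,"y":0,"z":-0.085,"wx":0,"wy":0,"wz":0},{"x":0.01,"y":0,"z":-0.12,"wx":0,"wy":0,"wz":0},{"x":0.035,"y":0,"z":-0.15,"wx":0,"wy":0,"wz":0},{"x":0.06,"y":0,"z":-0.18,"wx":0,"wy":0,"wz":0},{"x":0.07,"y":0,"z":-0.2,"wx":0,"wy":0,"wz":0},{"x":0.07,"y":0,"z":-0.2,"wx":0,"wy":0,"wz":0},{"x":0.07,"y":0,"z":-0.2,"wx":0,"wy":0,"wz":0}]'
python3 - <<'E'
from h import *
import pickle
d=cam('wrist');t=cam('top');s=cam('scene');pickle.dump((d,t,s),open('w3.pkl','wb'))
a=cv2.resize(d['image'][130:290,150:360],(630,480));b=d['image']
save(d,'w3.png')
go([.5,-.03,.26])
print(proj(d,[[.509,-.0285,.108]]))
E
```

```text
time: 6.63
position: [0.5099, -0.0295, 0.065]
tool_rot: [0.0, 3.142, 0.0]
ft_force: [-0.3, 1.0, -0.7]
grip_width: 0.867
grip_force: 0.0
time: 7.38
position: [0.4404, -0.0295, 0.2663]
tool_rot: [-0.0, 3.138, 0.003]
ft_force: [0.3, 0.2, -0.0]
grip_width: 0.921
grip_force: 0.0
xyz [-0.0605 -0.0004  0.0036] w [-0.03 -0.12 -0.01] pos [ 0.4396 -0.0296  0.2637] q [-0.54 -0.19  0.48  1.89  0.09  1.42  1.49] t 7.5333 F [-0.3 -0.7  0.6]
[[250.9850913  234.63411823]]
```

View pics/w3.png

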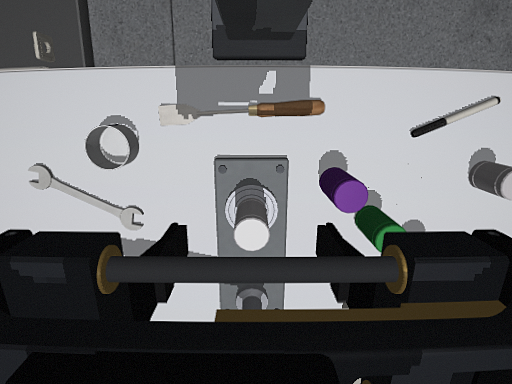

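The block stands upright on the platen (top at about (251,234), platen ring round (251,208)). Next I'll measure how well it is centred.

Run:
```python
from h import *
import pickle
d,t,s=pickle.load(open('w3.pkl','rb'))
g=cv2.cvtColor(d['image'],cv2.COLOR_RGB2GRAY)
print(g[234,225:280]);print(g[205:256,251]);print(g[208,218:286])
T=cv2.cvtColor(t['image'],cv2.COLOR_RGB2GRAY)
print('top');print(T[190:225,308]);print(T[205,290:328]);print(T[210,288:330])
```

```text
[116 116 116 116 117 117 114 112 122 178 223 221 220 220 219 219 219 219
 219 219 219 220 220 219 219 218 219 219 219 219 219 220 219 219 220 219
 220 220 220 219 220 220 225 203 159 115 112 114 115 115 114 115 114 116
 116]
[ 70  72  72  70  70  73  74  72  71  84  87  68  79 152 195 225 220 220
 219 220 219 220 219 219 219 220 219 220 220 219 220 220 219 219 219 220
 219 218 219 219 218 220 218 221 224 203 113 113 117 117 122]
[115 117 117 116 115 114 105 177 205 207 141 196 201 201 201 213 156 190
 212 101  57  65  66  68  67  69  69  70  69  69  70  72  70  70  73  74
  73  73  71  73  73  72  71  72  70  67  64  51 201 175 175 209 213 204
 202 177 175 212 222 179 116 112 112 115 115 115 119 103]
top
[ 74  73  74  73  72  76  94 124 141 150 155 157 156 156 154 137  94  57
  41  35  45  70  80  64  45  39  45  52  56  59  57  55  55  47  38]
[ 34  32  32  32  30  28  29  31  33  32  32  32  33  40  69 105 128 136
 137 137 138 138 138 138 137 128 106  72  43  25  13   9   7   4   5   5
  11  14]
[33 32 32 33 32 31 32 32 29 28 25 22 23 22 24 21 24 28 33 41 45 48 49 49
 44 34 21 14 14 14 13 12 12 11  7  4  5  5  7  9 11 21]
```

Run:
```python
from h import *
import pickle
d,t,s=pickle.load(open('w3.pkl','rb'))
g=cv2.cvtColor(d['image'],cv2.COLOR_RGB2GRAY)
d['image'][178:216,236:267]=200
print('platen',platen(d,(218,165,286,216),150,213))
print('block',onz(d,251.2,234.4,.108))
print('post', onz(d,251,301,.15))
# pin in top/scene
from h import *
D=pickle.load(open('d0.pkl','rb'))
for n,b in(('top',(385,150,408,172)),('scene',(338,255,360,282))):
    q=cv2.cvtColor(D[n]['image'],cv2.COLOR_RGB2GRAY);x0,y0,x1,y1=b;print(n);print(q[y0:y1:1,x0:x1:1])
```

```text
platen (array([ 0.4947, -0.0286,  0.037 ]), 101, np.float64(0.00304))
block [ 0.50868923 -0.02823877  0.108     ]
post [ 0.57287573 -0.02838117  0.15      ]
top
[[132 131 132 131 132 133 133 131 133 133 132 131 131 131 132 130 131 132
  131 131 131 132 131]
 [132 131 132 131 131 131 131 132 131 131 132 132 131 131 130 131 131 132
  130 132 132 132 131]
 [131 132 132 131 132 130 132 132 132 132 132 131 132 131 131 131 131 132
  132 132 132 132 131]
 [130 131 132 131 131 132 131 132 131 131 131 131 131 131 131 131 131 131
  131 132 131 131 131]
 [120 128 131 132 131 132 131 131 132 132 132 131 132 132 132 132 131 130
  131 132 131 132 131]
 [ 95 119 129 131 131 132 130 132 131 132 132 132 131 132 131 132 131 132
  131 131 131 132 132]
 [ 71 108 126 130 131 131 130 131 132 132 132 131 132 131 131 131 131 131
  132 131 131 131 131]
 [ 54  93 116 124 128 130 130 130 131 131 131 130 129 127 129 130 131 132
  132 131 130 132 132]
 [ 44  75  95 108 116 119 121 123 125 127 127 126 122 118 121 127 130 131
  132 131 132 130 131]
 [ 44  63  75  83  89  94  98 103 108 114 116 113 114 114 114 120 
[... 3013 characters left out ...]
9  71  79 101 123 149 157 158
  158 156 158 157]
 [156 141  99  68  65  70  75  78  73  71  73  83  92  96 111 146 157 156
  157 157 157 158]
 [159 150 114  76  64  66  72  79  80  77  84  99 103  88 106 144 157 157
  157 157 156 157]
 [158 153 126  87  64  62  67  70  74  77  83  88  82  87 123 150 158 157
  158 158 157 156]
 [159 157 145 108  73  61  61  63  65  74  78  83  90 113 143 155 158 157
  157 158 157 157]
 [158 157 152 124  86  67  70  77  91 103 111 122 137 146 154 158 157 156
  157 157 158 158]
 [157 157 156 144 120 102 108 124 137 146 148 150 155 158 157 158 157 157
  157 157 157 157]
 [158 158 158 156 148 145 147 152 156 157 157 158 157 157 157 157 156 157
  156 157 157 157]]
```

```bash
python3 -c "
from h import *
go([.597,-.231,.29],np.radians(-40))"
```

```text
xyz [-0.1574 -0.2014 -0.0265] w [-0.07 -0.1  39.99] pos [ 0.4396 -0.0296  0.2637] q [-0.54 -0.19  0.48  1.89  0.09  1.42  1.49] t 7.5333 F [-0.3 -0.7  0.6]
```

```bash
python3 -m handwheel '[{"x":0,"y":0,"z":-0.0265,"wx":0,"wy":0,"wz":0},{"x":-0.025,"y":-0.03,"z":-0.0265,"wx":0,"wy":0,"wz":7},{"x":-0.05,"y":-0.06,"z":-0.0265,"wx":0,"wy":0,"wz":14},{"x":-0.075,"y":-0.092,"z":-0.0265,"wx":0,"wy":0,"wz":21},{"x":-0.1,"y":-0.124,"z":-0.0265,"wx":0,"wy":0,"wz":28},{"x":-0.125,"y":-0.156,"z":-0.0265,"wx":0,"wy":0,"wz":35},{"x":-0.145,"y":-0.186,"z":-0.0265,"wx":0,"wy":0,"wz":40},{"x":-0.1574,"y":-0.2014,"z":-0.0265,"wx":0,"wy":0,"wz":40},{"x":-0.1574,"y":-0.2014,"z":-0.0265,"wx":0,"wy":0,"wz":40},{"x":-0.1574,"y":-0.2014,"z":-0.0265,"wx":0,"wy":0,"wz":40}]' 0.04 20
python3 - <<'E'
from h import *
import pickle
d=cam('wrist');pickle.dump(d,open('w4.pkl','wb'));save(d,'w4.png')
print(proj(d,[[.62,-.25,.184]]))
go([.62,-.25,.25],np.radians(-40))
E
```

```text
time: 8.37
position: [0.5968, -0.232, 0.2888]
tool_rot: [-1.076, -2.947, 0.004]
ft_force: [-0.0, 0.2, 0.3]
grip_width: 0.461
grip_force: 0.0
[[252.43010849 222.34457884]]
xyz [-0.0302  0.0003  0.0394] w [-0.13 -0.17 -0.03] pos [ 0.5968 -0.2308  0.2895] q [-0.24  0.33  0.74  1.39 -0.22  1.5   1.36] t 8.4167 F [-0.7  0.3  0.5]
```

View pics/w4.png

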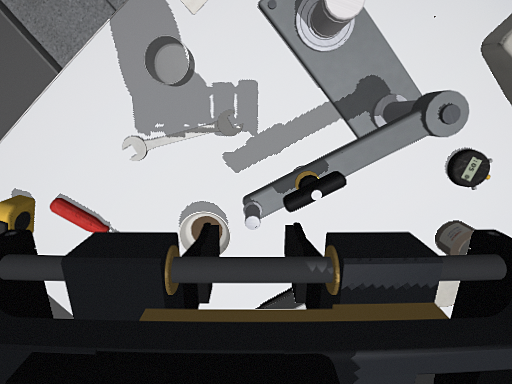

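```bash
python3 -m handwheel '[{"x":-0.0302,"y":0.0005,"z":0,"wx":0,"wy":0,"wz":0},{"x":-0.0302,"y":0.0005,"z":0.02,"wx":0,"wy":0,"wz":0},{"x":-0.0302,"y":0.0005,"z":0.05,"wx":0,"wy":0,"wz":0},{"x":-0.0302,"y":0.0005,"z":0.08,"wx":0,"wy":0,"wz":0},{"x":-0.0302,"y":0.0005,"z":0.11,"wx":0,"wy":0,"wz":0},{"x":-0.0302,"y":0.0005,"z":0.128,"wx":0,"wy":0,"wz":0},{"x":-0.0302,"y":0.0005,"z":0.136,"wx":0,"wy":0,"wz":0},{"x":-0.0302,"y":0.0005,"z":0.136,"wx":0,"wy":0,"wz":0}]'
python3 -m handwheel '[{"x":0,"y":0,"z":0,"wx":0,"wy":0,"wz":0},{"x":0,"y":0,"z":0,"wx":0,"wy":0,"wz":0},{"x":0,"y":0,"z":0,"wx":0,"wy":0,"wz":0},{"x":0,"y":0,"z":0,"wx":0,"wy":0,"wz":0},{"x":0,"y":0,"z":0,"wx":0,"wy":0,"wz":0},{"x":0,"y":0,"z":0,"wx":0,"wy":0,"wz":0}]' 0.0 15
python3 - <<'E'
from h import *
p=np.array(ctrl.get_state()['position']);print(p)
piv=np.array([.6688,-.0258])   # platen(.5088,-.0283)+.16 @yaw .0156
v=p[:2]-piv;print('r',np.hypot(*v)); th0=np.arctan2(-v[1],-v[0])-.0156;print('theta',th0)
M=R.from_rotvec(ctrl.get_state()['tool_rot'])
n=9
for th in np.linspace(th0,-0.0,n+1)[1:]:
    a=th+.0156; q=piv-.228*np.array([np.cos(a),np.sin(a)])
    print(round(th,3),M.inv().apply([*(q-p[:2]),0]).round(4),q.round(4))
E
```

```text
time: 9.08
position: [0.6192, -0.2491, 0.154]
tool_rot: [-1.073, -2.949, 0.0]
ft_force: [-0.2, -0.7, -0.7]
grip_width: 0.461
grip_force: 0.6
time: 9.58
position: [0.6207, -0.2517, 0.1567]
tool_rot: [1.076, 2.95, -0.002]
ft_force: [-0.6, -3.1, 4.0]
grip_width: 0.179
grip_force: 15.0
[ 0.62067157 -0.25166474  0.15672245]
r 0.23093554459460566
theta 1.3452511180179123
1.196 [ 0.0325 -0.0111 -0.0001] [ 0.5886 -0.2392]
1.046 [ 0.0654 -0.02   -0.0001] [ 0.5577 -0.2249]
0.897 [ 0.0992 -0.024  -0.0002] [ 0.5293 -0.2061]
0.747 [ 0.1333 -0.0228 -0.0003] [ 0.504  -0.1834]
0.598 [ 0.1667 -0.0166 -0.0004] [ 0.4824 -0.1571]
0.448 [ 0.1989 -0.0055 -0.0004] [ 0.4649 -0.1278]
0.299 [ 0.2291  0.0103 -0.0005] [ 0.452  -0.0963]
0.149 [ 0.2566  0.0304 -0.0006] [ 0.4439 -0.0633]
-0.0 [ 0.2807  0.0544 -0.0007] [ 0.4408 -0.0294]
```

```bash
python3 -m handwheel '[{"x":0.008,"y":-0.0032,"z":0,"wx":0,"wy":0,"wz":0},{"x":0.016,"y":-0.0065,"z":0,"wx":0,"wy":0,"wz":0},{"x":0.0302,"y":-0.012,"z":0,"wx":0,"wy":0,"wz":0},{"x":0.0466,"y":-0.0172,"z":0,"wx":0,"wy":0,"wz":0},{"x":0.0631,"y":-0.0209,"z":0,"wx":0,"wy":0,"wz":0},{"x":0.08,"y":-0.0235,"z":0,"wx":0,"wy":0,"wz":0},{"x":0.0969,"y":-0.0249,"z":0,"wx":0,"wy":0,"wz":0},{"x":0.1139,"y":-0.0251,"z":0,"wx":0,"wy":0,"wz":0},{"x":0.131,"y":-0.0237,"z":0,"wx":0,"wy":0,"wz":0},{"x":0.131,"y":-0.0237,"z":0,"wx":0,"wy":0,"wz":0}]'
python3 - <<'E'
from h import *
s=ctrl.get_state();p=np.array(s['position']);print(p,s['ft_force'],s['torque'],s['tool_rot'])
piv=np.array([.6688,-.0258]);v=p[:2]-piv;print('r',np.hypot(*v),'th',np.arctan2(-v[1],-v[0])-.0156)
E
```

```text
time: 10.42
position: [0.5015, -0.1851, 0.1565]
tool_rot: [-1.076, -2.949, 0.002]
ft_force: [-6.9, -6.6, 6.0]
grip_width: 0.179
grip_force: 15.0
[ 0.50152463 -0.1850538   0.15651388] [-6.85052163 -6.57584468  6.01821778] [-1.38443617  1.52969818 -0.10338095] [-1.07554032e+00 -2.94854595e+00  1.92281898e-03]
r 0.23096065624513204 th 0.7452369428383853
```

```bash
python3 -m handwheel '[{"x":0.017,"y":0.0025,"z":0,"wx":0,"wy":0,"wz":0},{"x":0.0345,"y":0.0055,"z":0,"wx":0,"wy":0,"wz":0},{"x":0.0506,"y":0.0108,"z":0,"wx":0,"wy":0,"wz":0},{"x":0.0667,"y":0.0165,"z":0,"wx":0,"wy":0,"wz":0},{"x":0.082,"y":0.0241,"z":0,"wx":0,"wy":0,"wz":0},{"x":0.097,"y":0.0322,"z":0,"wx":0,"wy":0,"wz":0},{"x":0.111,"y":0.0418,"z":0,"wx":0,"wy":0,"wz":0},{"x":0.1244,"y":0.0522,"z":0,"wx":0,"wy":0,"wz":0},{"x":0.138,"y":0.064,"z":0,"wx":0,"wy":0,"wz":0},{"x":0.143,"y":0.0698,"z":0,"wx":0,"wy":0,"wz":0}]'
python3 - <<'E'
from h import *
s=ctrl.get_state();p=np.array(s['position']);print(p,s['ft_force'],s['torque'],s['tool_rot'])
piv=np.array([.6688,-.0258]);v=p[:2]-piv;print('r',np.hypot(*v),'th',np.arctan2(-v[1],-v[0])-.0156)
E
```

```text
time: 11.25
position: [0.4349, -0.0368, 0.1553]
tool_rot: [-1.07, -2.942, 0.003]
ft_force: [-14.9, -1.3, 11.0]
grip_width: 0.179
grip_force: 15.0
[ 0.43490832 -0.03675593  0.15530417] [-14.93719624  -1.30101589  10.99544745] [-0.50964019  3.15394581 -0.23114142] [-1.06969363 -2.94166307  0.00333179]
r 0.23414813999522838 th 0.031207663792855594
```

```bash
python3 -m handwheel '[{"x":0.003,"y":-0.0026,"z":0,"wx":0,"wy":0,"wz":0},{"x":0.005,"y":-0.0003,"z":0,"wx":0,"wy":0,"wz":0},{"x":0.007,"y":0.002,"z":0,"wx":0,"wy":0,"wz":0},{"x":0.007,"y":0.002,"z":0,"wx":0,"wy":0,"wz":0},{"x":0.007,"y":0.002,"z":0,"wx":0,"wy":0,"wz":0}]'
python3 - <<'E'
from h import *
import pickle
d=cam('top');s=cam('scene');w=cam('wrist');pickle.dump((d,s,w),open('w5.pkl','wb'))
a=cv2.resize(d['image'][120:250,260:380],(480,520),interpolation=cv2.INTER_CUBIC)
cv2.imwrite('pics/e.png',a[:,:,::-1])
E
```

```text
time: 11.67
position: [0.4347, -0.0322, 0.1553]
tool_rot: [-1.074, -2.948, 0.001]
ft_force: [-6.1, 0.1, 4.7]
grip_width: 0.174
grip_force: 15.0
```

View pics/e.png

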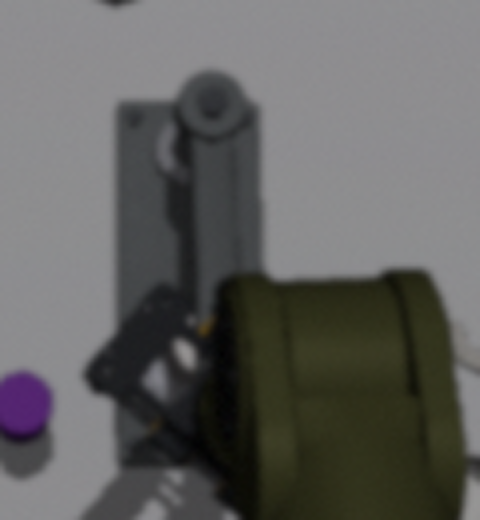

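```bash
python3 -m handwheel '[{"x":0.0028,"y":0.0005,"z":0,"wx":0,"wy":0,"wz":0},{"x":0.0041,"y":0.0018,"z":0,"wx":0,"wy":0,"wz":0},{"x":0.0054,"y":0.0033,"z":0,"wx":0,"wy":0,"wz":0},{"x":0.0054,"y":0.0033,"z":0,"wx":0,"wy":0,"wz":0},{"x":0.0054,"y":0.0033,"z":0,"wx":0,"wy":0,"wz":0}]'
```

```text
time: 12.23
position: [0.4344, -0.026, 0.1554]
tool_rot: [-1.074, -2.952, -0.001]
ft_force: [-0.3, 0.2, -3.3]
grip_width: 0.181
grip_force: 15.0
```

```bash
python3 -m handwheel '[{"x":0.0013,"y":0.0015,"z":0,"wx":0,"wy":0,"wz":0},{"x":0.0019,"y":0.0023,"z":0,"wx":0,"wy":0,"wz":0},{"x":0.0019,"y":0.0023,"z":0,"wx":0,"wy":0,"wz":0},{"x":0.0019,"y":0.0023,"z":0,"wx":0,"wy":0,"wz":0}]'
python3 -m handwheel '[{"x":0.0013,"y":0.0015,"z":0,"wx":0,"wy":0,"wz":0},{"x":0.0019,"y":0.0023,"z":0,"wx":0,"wy":0,"wz":0},{"x":0.0019,"y":0.0023,"z":0,"wx":0,"wy":0,"wz":0},{"x":0.0019,"y":0.0023,"z":0,"wx":0,"wy":0,"wz":0}]'
```

```text
time: 12.57
position: [0.4343, -0.0246, 0.1554]
tool_rot: [1.076, 2.952, -0.002]
ft_force: [0.3, -5.4, -3.8]
grip_width: 0.179
grip_force: 15.0
time: 12.9
position: [0.4342, -0.0245, 0.1554]
tool_rot: [1.078, 2.949, -0.008]
ft_force: [-0.1, -11.3, -2.9]
grip_width: 0.177
grip_force: 15.0
```

```bash
python3 -m handwheel '[{"x":0,"y":0,"z":0,"wx":0,"wy":0,"wz":0},{"x":0,"y":0,"z":0,"wx":0,"wy":0,"wz":0},{"x":0,"y":0,"z":0,"wx":0,"wy":0,"wz":0},{"x":0,"y":0,"z":0,"wx":0,"wy":0,"wz":0},{"x":0,"y":0,"z":0,"wx":0,"wy":0,"wz":0}]' 0.05
python3 -m handwheel '[{"x":0,"y":0,"z":-0.015,"wx":0,"wy":0,"wz":0},{"x":0,"y":0,"z":-0.045,"wx":0,"wy":0,"wz":0},{"x":0,"y":0,"z":-0.085,"wx":0,"wy":0,"wz":0},{"x":0,"y":0,"z":-0.12,"wx":0,"wy":0,"wz":-7},{"x":0,"y":0,"z":-0.13,"wx":0,"wy":0,"wz":-14},{"x":0,"y":0,"z":-0.13,"wx":0,"wy":0,"wz":-21},{"x":0,"y":0,"z":-0.13,"wx":0,"wy":0,"wz":-28},{"x":0,"y":0,"z":-0.13,"wx":0,"wy":0,"wz":-35},{"x":0,"y":0,"z":-0.13,"wx":0,"wy":0,"wz":-40},{"x":0,"y":0,"z":-0.13,"wx":0,"wy":0,"wz":-40}]'
python3 - <<'E'
from h import *
import pickle
d=cam('wrist');t=cam('top');s=cam('scene');pickle.dump((d,t,s),open('w6.pkl','wb'));save(d,'w6.png')
go([.47,-.03,.285])
print(proj(d,[[.4408,-.0294,.184],[.5088,-.0283,.192]]))
E
```

```text
time: 13.32
position: [0.4347, -0.0196, 0.1559]
tool_rot: [1.073, 2.952, 0.002]
ft_force: [-0.4, 0.5, -0.3]
grip_width: 0.47
grip_force: 0.0
time: 14.15
position: [0.4345, -0.0199, 0.2858]
tool_rot: [-0.005, 3.141, 0.001]
ft_force: [0.5, -0.7, 0.8]
grip_width: 0.58
grip_force: 0.0
xyz [-0.0356 -0.0098  0.0006] w [ 0.02  0.01 -0.11] pos [ 0.4344 -0.0202  0.2856] q [-0.67 -0.23  0.56  1.86  0.12  1.47  1.43] t 14.3 F [0.4 0.4 0. ]
[[240.19628847 200.15626369]
 [241.46445125 266.90389923]]
```

View pics/w6.png

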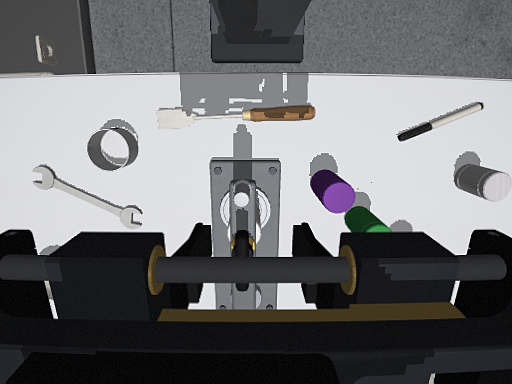

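```bash
python3 -c "
from h import *
import pickle
d=pickle.load(open('w6.pkl','rb'))[0]
print(onz(d,242,199,.184))"
python3 -m handwheel '[{"x":-0.035,"y":-0.004,"z":0,"wx":0,"wy":0,"wz":-0.9},{"x":-0.0735,"y":-0.008,"z":0,"wx":0,"wy":0,"wz":-0.9},{"x":-0.0735,"y":-0.008,"z":0,"wx":0,"wy":0,"wz":-0.9},{"x":-0.0735,"y":-0.008,"z":0.03,"wx":0,"wy":0,"wz":-0.9},{"x":-0.0735,"y":-0.008,"z":0.06,"wx":0,"wy":0,"wz":-0.9},{"x":-0.0735,"y":-0.008,"z":0.09,"wx":0,"wy":0,"wz":-0.9},{"x":-0.0735,"y":-0.008,"z":0.115,"wx":0,"wy":0,"wz":-0.9},{"x":-0.0735,"y":-0.008,"z":0.125,"wx":0,"wy":0,"wz":-0.9},{"x":-0.0735,"y":-0.008,"z":0.125,"wx":0,"wy":0,"wz":-0.9},{"x":-0.0735,"y":-0.008,"z":0.125,"wx":0,"wy":0,"wz":-0.9}]' 0.05
python3 -m handwheel '[{"x":0,"y":0,"z":0,"wx":0,"wy":0,"wz":0},{"x":0,"y":0,"z":0,"wx":0,"wy":0,"wz":0},{"x":0,"y":0,"z":0,"wx":0,"wy":0,"wz":0},{"x":0,"y":0,"z":0,"wx":0,"wy":0,"wz":0},{"x":0,"y":0,"z":0,"wx":0,"wy":0,"wz":0},{"x":0,"y":0,"z":0,"wx":0,"wy":0,"wz":0}]' 0.0 20
```

```text
[ 0.43962351 -0.02765285  0.184     ]
time: 15.13
position: [0.5082, -0.0286, 0.1612]
tool_rot: [-0.023, 3.141, -0.0]
ft_force: [-0.4, -0.2, 0.3]
grip_width: 0.578
grip_force: 0.0
time: 15.63
position: [0.5084, -0.0297, 0.1613]
tool_rot: [-0.023, 3.14, -0.002]
ft_force: [0.1, -2.7, 3.3]
grip_width: 0.267
grip_force: 20.0
```

```bash
python3 -m handwheel '[{"x":0,"y":0,"z":0,"wx":0,"wy":0,"wz":0},{"x":0,"y":0,"z":0,"wx":0,"wy":0,"wz":0},{"x":0,"y":0,"z":0,"wx":0,"wy":0,"wz":0},{"x":0,"y":0,"z":0,"wx":0,"wy":0,"wz":0}]'
python3 - <<'E'
from h import *
s=cam('scene');t=cam('wrist')
a=cv2.resize(s['image'][190:290,230:350],(600,500),interpolation=cv2.INTER_CUBIC)
b=t['image'][150:320,150:340];b=cv2.resize(b,(190,170))
a=np.hstack([a,np.vstack([b,np.zeros((330,190,3),np.uint8)])])
cv2.imwrite('pics/f.png',a[:,:,::-1])
E
```

```text
time: 15.97
position: [0.5084, -0.0297, 0.1612]
tool_rot: [-0.023, 3.14, -0.002]
ft_force: [-0.3, -4.5, 5.2]
grip_width: 0.264
grip_force: 20.0
```

View pics/f.png

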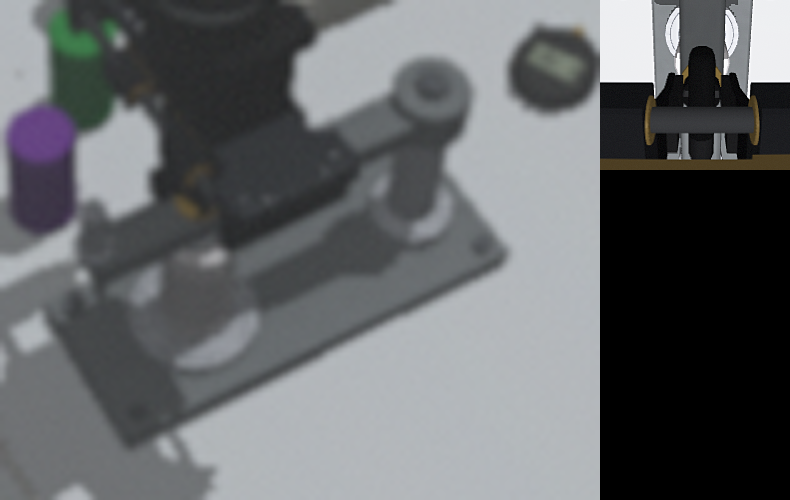

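The fingers close at 23 mm, so they are on the orange collar under the bar. I'll reopen, rise 8 mm and regrip on the bar alone.

```bash
python3 -m handwheel '[{"x":0,"y":0,"z":0,"wx":0,"wy":0,"wz":0},{"x":0,"y":0,"z":0,"wx":0,"wy":0,"wz":0},{"x":0,"y":0,"z":0,"wx":0,"wy":0,"wz":0},{"x":0,"y":0.0007,"z":-0.004,"wx":0,"wy":0,"wz":0},{"x":0,"y":0.0007,"z":-0.008,"wx":0,"wy":0,"wz":0},{"x":0,"y":0.0007,"z":-0.008,"wx":0,"wy":0,"wz":0}]' 0.045
python3 -m handwheel '[{"x":0,"y":0,"z":0,"wx":0,"wy":0,"wz":0},{"x":0,"y":0,"z":0,"wx":0,"wy":0,"wz":0},{"x":0,"y":0,"z":0,"wx":0,"wy":0,"wz":0},{"x":0,"y":0,"z":0,"wx":0,"wy":0,"wz":0},{"x":0,"y":0,"z":0,"wx":0,"wy":0,"wz":0},{"x":0,"y":0,"z":0,"wx":0,"wy":0,"wz":0},{"x":0,"y":0,"z":0,"wx":0,"wy":0,"wz":0}]' 0.0 25
```

```text
time: 16.57
position: [0.5083, -0.0274, 0.1693]
tool_rot: [-0.025, 3.14, 0.001]
ft_force: [-0.9, -0.7, -0.0]
grip_width: 0.509
grip_force: 0.0
time: 17.15
position: [0.5078, -0.0295, 0.1685]
tool_rot: [0.023, -3.141, 0.003]
ft_force: [0.1, -5.3, -0.7]
grip_width: 0.242
grip_force: 25.0
```

Run:
```python
from h import *
import pickle
d=pickle.load(open('w6.pkl','rb'))[0]
g=cv2.cvtColor(d['image'],cv2.COLOR_RGB2GRAY)
for v in range(228,294,5): print(v,g[v,222:264:2])
w=cam('wrist');g=cv2.cvtColor(w['image'],cv2.COLOR_RGB2GRAY);pickle.dump(w,open('w7.pkl','wb'))
print('now')
for v in range(195,256,6): print(v,g[v,215:290:3])
# projected bar corners, and pads inner faces at opening 21mm
d=w
B=[[.508+a*.032,-.0285+b*.007,.192] for a in(-1,1) for b in(-1,1)]
print(proj(d,B).round(0).tolist())
s=ctrl.get_state();print(s['joint_positions'],s['torque'])
```

```text
228 [129 127 126 175 123 121 135  83  73  75  76  77  73 134 135 138 107 246
 245 153 122]
233 [129 129 125 240 142 115  82  13   5  15   8   9   7  31  58 142 107 244
 236 204 126]
238 [128 126 125 169 143  88  58  11  17  20  17  18  19  22 100  67 111 245
 243 147 128]
243 [130 129 127 127  90  94  68  19  25  30  34  32  23   0  97  84 125 199
 126 129 129]
248 [126 130 130 131  86 156   0  19  28  29  34  34  21  15   9  92 172 126
 129 129 131]
253 [131 129 130 130 108  30  34  21  26  28  30  33  22  16  52   6 114 128
 131 129 130]
258 [32 29 30 29 34 32 34 34 34 34 35 33 32 36 34 35 34 26 30 30 30]
263 [44 43 45 47 46 47 45 44 46 48 45 45 42 46 44 45 45 44 46 46 44]
268 [50 49 49 50 50 52 50 51 50 49 49 51 51 50 47 50 51 51 52 51 49]
273 [51 55 54 54 51 52 53 51 53 53 50 54 54 52 54 52 51 53 55 52 52]
278 [51 51 53 51 51 50 50 53 52 51 51 51 55 52 52 50 53 51 53 52 52]
283 [110 109 111 111 112  80 112  27  31  30  36  33  33  26 108 106  93  98
 108 106 105]
288 [124 125 125 125 133  91 125  82  17  25  26  30  13 118 127 126 105  64
  65 132 128]
293 [126 124 127 128 107  8
[... 684 characters left out ...]
   0   0  14   8  70 141]
231 [142  47   7  10  17  15  15   8   8  13  16  17  20  19  19  14  12  16
   7  17  14  14   6   6 145]
237 [150   0   6  17  15  14  16  53  13  12  17  21  16  15  19  13   2  51
  12  18  20  17   8   9   0]
243 [ 6 13  9  6 14 13 16 15 14 11 17 17 20 17 23 17  9 16 13 14 19 17 14  5
 12]
249 [ 9  8 15 16 17 11  9 15 11 15 13 20 15 18 18 14  7  0 34 14 16 18 17 10
 12]
255 [  8  11  14  17  17  14  16 148  28  23 128 124 120 122 122  11  33 149
  31  16  17  12  15  12  12]
[[238.0, 202.0], [265.0, 203.0], [238.0, 308.0], [262.0, 309.0]]
[-0.653027    0.04985933  0.68282224  1.89039622 -0.03171071  1.21261548
  1.62540921] [-1.28890825 -0.0783964   0.00429231]
```

```bash
python3 -m handwheel '[{"x":0,"y":0,"z":0,"wx":0,"wy":0,"wz":0},{"x":0,"y":0,"z":0,"wx":0,"wy":0,"wz":0},{"x":0,"y":0,"z":0,"wx":0,"wy":0,"wz":0},{"x":0,"y":0,"z":-0.004,"wx":0,"wy":0,"wz":0},{"x":0,"y":0,"z":-0.007,"wx":0,"wy":0,"wz":0},{"x":0,"y":0,"z":-0.007,"wx":0,"wy":0,"wz":0}]' 0.04
python3 -m handwheel '[{"x":0,"y":0,"z":0,"wx":0,"wy":0,"wz":0},{"x":0,"y":0,"z":0,"wx":0,"wy":0,"wz":0},{"x":0,"y":0,"z":0,"wx":0,"wy":0,"wz":0},{"x":0,"y":0,"z":0,"wx":0,"wy":0,"wz":0},{"x":0,"y":0,"z":0,"wx":0,"wy":0,"wz":0},{"x":0,"y":0,"z":0,"wx":0,"wy":0,"wz":0},{"x":0,"y":0,"z":0,"wx":0,"wy":0,"wz":0}]' 0.0 20
python3 -c "
from h import *
w=cam('wrist');g=cv2.cvtColor(w['image'],cv2.COLOR_RGB2GRAY)
for v in range(213,262,6): print(v,g[v,215:290:3])"
```

```text
time: 17.7
position: [0.5085, -0.0272, 0.1765]
tool_rot: [-0.026, 3.14, 0.001]
ft_force: [0.6, -0.5, 0.8]
grip_width: 0.455
grip_force: 0.0
time: 18.28
position: [0.5078, -0.0295, 0.1755]
tool_rot: [0.022, -3.141, 0.003]
ft_force: [0.3, -3.8, -0.2]
grip_width: 0.158
grip_force: 20.0
213 [141 142 142 139 172 255  67 100  43  16  18  14  17  13  18  13   0 103
  77 255 229 134 139 139 139]
219 [141 141 139 140 139 250 103 116   4  13  15  12  18  21  19  14   3 114
 106 249 136 141 140 140 140]
225 [139 140 138 152   2  11   2   8   9  19  15  13  21  15  19  14  13  11
   3   7  12  67 140 143 137]
231 [143 141 143  64  11   9  14  14  12  20  12  15  17  15  14  15  12  15
  17  14  11   2 147 140 143]
237 [ 19 142 150   1  18  13  14  16  14  17  14  19  15  17  16  12  16  13
  15  18   8   7  68 145  30]
243 [14 81  3 10  7 15 12 16 16 12 15 18 17 19 14 14 15 17 18 15 14 10  7  0
 20]
249 [ 68  58   2  12  11  16  10  16  16   6 124 120 115 118 106   9  13  16
  11  15  16  14  10   1  60]
255 [ 77  66   6   1   9   9  13  15  14 174 244 242 238 241 251 103  53  15
  14  16  13   1   9  34  60]
261 [69 47 45 43 45 47 46 45 47 45 46 47 47 47 46 48 46 46 46 46 45 48 47 46
 44]
```

```bash
python3 -m handwheel '[{"x":0,"y":-0.002,"z":0,"wx":0,"wy":0,"wz":0},{"x":0,"y":-0.002,"z":0,"wx":0,"wy":0,"wz":0},{"x":0,"y":-0.002,"z":0.0006,"wx":0,"wy":0,"wz":6},{"x":0,"y":-0.002,"z":0.0013,"wx":0,"wy":0,"wz":12},{"x":0,"y":-0.002,"z":0.0019,"wx":0,"wy":0,"wz":18},{"x":0,"y":-0.002,"z":0.0025,"wx":0,"wy":0,"wz":24},{"x":0,"y":-0.002,"z":0.0031,"wx":0,"wy":0,"wz":30},{"x":0,"y":-0.002,"z":0.0038,"wx":0,"wy":0,"wz":36},{"x":0,"y":-0.002,"z":0.0038,"wx":0,"wy":0,"wz":36}]' 0.0 30; python3 -c "
from h import *
s=ctrl.get_state();print(s['torque'],R.from_rotvec(s['tool_rot']).as_matrix()[:2,1])"
```

```text
time: 19.08
position: [0.5081, -0.0292, 0.1718]
tool_rot: [0.95, 2.994, 0.001]
ft_force: [0.7, -2.1, -0.2]
grip_width: 0.158
grip_force: 30.0
[-0.26175183 -0.13741029 -0.09496646] [0.57654749 0.81706318]
```

```bash
python3 -m handwheel '[{"x":0,"y":0,"z":0.0006,"wx":0,"wy":0,"wz":6},{"x":0,"y":0,"z":0.0013,"wx":0,"wy":0,"wz":12},{"x":0,"y":0,"z":0.0019,"wx":0,"wy":0,"wz":18},{"x":0,"y":0,"z":0.0025,"wx":0,"wy":0,"wz":24},{"x":0,"y":0,"z":0.0031,"wx":0,"wy":0,"wz":30},{"x":0,"y":0,"z":0.0038,"wx":0,"wy":0,"wz":36},{"x":0,"y":0,"z":0.0043,"wx":0,"wy":0,"wz":41},{"x":0,"y":0,"z":0.0043,"wx":0,"wy":0,"wz":41},{"x":0,"y":0,"z":0.0043,"wx":0,"wy":0,"wz":41}]'; python3 -c "
from h import *
s=ctrl.get_state();print(s['torque'],R.from_rotvec(s['tool_rot']).as_matrix()[:2,1],s['joint_positions'])"
```

```text
time: 19.83
position: [0.5086, -0.029, 0.1676]
tool_rot: [1.93, 2.478, 0.003]
ft_force: [2.0, 0.4, -1.4]
grip_width: 0.157
grip_force: 30.0
[ 0.02042855 -0.71875967 -0.06581656] [0.96951804 0.24501391] [-0.69075118  0.05193766  0.72402936  1.89208669 -0.03790897  1.20933941
  0.29350353]
```

```bash
python3 -m handwheel '[{"x":0,"y":0,"z":0,"wx":0,"wy":0,"wz":0},{"x":0,"y":0,"z":0,"wx":0,"wy":0,"wz":0},{"x":0,"y":0,"z":0,"wx":0,"wy":0,"wz":0},{"x":0,"y":0,"z":0,"wx":0,"wy":0,"wz":0},{"x":0,"y":0,"z":0,"wx":0,"wy":0,"wz":0}]' 0.045
python3 -m handwheel '[{"x":0,"y":0,"z":-0.01,"wx":0,"wy":0,"wz":0},{"x":0,"y":0,"z":-0.03,"wx":0,"wy":0,"wz":0},{"x":0,"y":0,"z":-0.06,"wx":0,"wy":0,"wz":0},{"x":0,"y":0,"z":-0.09,"wx":0,"wy":0,"wz":0},{"x":0,"y":0,"z":-0.12,"wx":0,"wy":0,"wz":0},{"x":0.03,"y":-0.03,"z":-0.12,"wx":0,"wy":0,"wz":-7},{"x":0.05,"y":-0.05,"z":-0.12,"wx":0,"wy":0,"wz":-14},{"x":0.05,"y":-0.05,"z":-0.12,"wx":0,"wy":0,"wz":-14},{"x":0.05,"y":-0.05,"z":-0.12,"wx":0,"wy":0,"wz":-14},{"x":0.05,"y":-0.05,"z":-0.12,"wx":0,"wy":0,"wz":-14}]'
python3 - <<'E'
from h import *
import pickle
w=cam('wrist');s=cam('scene');t=cam('top');pickle.dump((w,s,t),open('w8.pkl','wb'))
# pin now: bright small blob near predicted spot; knob bar black blob
for n,d in(('w',w),('t',t)):
    print(n,proj(d,[[.4396,-.0277,.184],[.508,-.0285,.184],[.5087,-.0283,.108]]).round(0).tolist())
g=cv2.cvtColor(w['image'],cv2.COLOR_RGB2GRAY)
m=(g<40);p=proj(w,[[.508,-.0285,.184]])[0].astype(int)
m2=np.zeros_like(m);m2[max(p[1]-45,0):p[1]+45,max(0,p[0]-45):p[0]+45]=m[max(p[1]-45,0):p[1]+45,max(0,p[0]-45):p[0]+45]
print(comps(m2,(0,0,512,384),150))
c=max(cv2.findContours(m2.astype(np.uint8),0,1)[0],key=cv2.contourArea);r=cv2.boxPoints(cv2.minAreaRect(c))
q=[onz(w,*x,.184)[:2] for x in r];print(np.round(q,4).tolist())
p=proj(w,[[.4396,-.0277,.184]])[0].astype(int);print(p)
for v in range(p[1]-12,p[1]+13,3):
    if 0<=v<384: print(v,g[v,max(p[0]-14,0):p[0]+15:2])
E
```

```text
time: 20.25
position: [0.5077, -0.0299, 0.1674]
tool_rot: [-1.936, -2.474, 0.0]
ft_force: [0.5, -0.1, 0.1]
grip_width: 0.448
grip_force: 0.0
time: 21.08
position: [0.4478, 0.0062, 0.2881]
tool_rot: [1.622, 2.69, 0.002]
ft_force: [-0.5, -0.4, 0.4]
grip_width: 0.511
grip_force: 0.0
w [[228.0, 219.0], [287.0, 249.0], [281.0, 222.0]]
t [[313.0, 228.0], [314.0, 202.0], [310.0, 206.0]]
[(np.int32(1424), [294.5, 241.4], [90, 44]), (np.int32(381), [314.2, 288.0], [35, 11])]
[[0.4497, -0.0171], [0.5279, 0.0242], [0.5537, -0.0162], [0.4716, -0.0593]]
[228 219]
207 [239 243 134 137 106  73  78  79  81  79  81  85 178 143 146]
210 [238 239 241 251 149  75  80  80  78  80  85  87 168 151 146]
213 [238 239 238 246 110  69  74 104  81  74  86  84 191 137 143]
216 [238 238 239 246 119 224 219 221 221 235 174  77 144 145 144]
219 [238 238 239 246 200 209 213 216 219 218 230  97 144 143 143]
222 [238 238 239 243 209 206 211 212 213 212 219 132 119 140 141]
225 [  0 247 239 240 240 206 202 209 208 211 210 241 244 255 160]
228 [  0 248 239 238 239 239 242 244 242 240 238 239 238 238 239]
231 [  0 249 239 238 237 238 238 239 239 238 238 238 239 238 239]
```

```bash
python3 -m handwheel '[{"x":0.03,"y":0.016,"z":0,"wx":0,"wy":0,"wz":0},{"x":0.06,"y":0.032,"z":0,"wx":0,"wy":0,"wz":0},{"x":0.09,"y":0.048,"z":0,"wx":0,"wy":0,"wz":0},{"x":0.12,"y":0.064,"z":0,"wx":0,"wy":0,"wz":0},{"x":0.15,"y":0.08,"z":0,"wx":0,"wy":0,"wz":0},{"x":0.18,"y":0.096,"z":0,"wx":0,"wy":0,"wz":0},{"x":0.18,"y":0.096,"z":0,"wx":0,"wy":0,"wz":0},{"x":0.18,"y":0.096,"z":0,"wx":0,"wy":0,"wz":0}]'
python3 - <<'E'
from h import *
import pickle
w=cam('wrist');s=cam('scene');t=cam('top');pickle.dump((w,s,t),open('w9.pkl','wb'))
D=pickle.load(open('d0.pkl','rb'))
for n,d,z in(('top',t,.184),('scene',s,.184)):
    g=cv2.cvtColor(d['image'],cv2.COLOR_RGB2GRAY);p=proj(d,[[.508,-.0285,.184]])[0].astype(int);print(n,p)
    print(g[p[1]-12:p[1]+13:1,p[0]-14:p[0]+15])
E
```

```text
time: 21.9
position: [0.448, 0.2121, 0.2865]
tool_rot: [1.617, 2.693, -0.004]
ft_force: [0.9, -0.6, -0.5]
grip_width: 0.518
grip_force: 0.0
top [313 201]
[[ 73  71  71  71  65  54  39  34  42  58  67  70  72  71  70  69  69  67
   61  60  64  69  70  70  69  73  92 119 136]
 [ 73  72  71  71  65  53  38  33  44  57  68  72  72  70  71  70  68  66
   61  59  64  70  70  70  70  72  92 119 136]
 [ 72  70  71  70  64  52  38  33  42  59  67  72  72  72  70  69  68  66
   61  58  63  68  70  70  71  75  91 117 136]
 [ 71  71  70  69  65  52  37  34  42  58  69  72  72  71  69  70  69  66
   61  60  63  69  71  71  71  76  92 118 136]
 [ 70  71  71  70  64  53  37  32  42  58  69  72  72  70  69  70  69  67
   60  58  63  67  70  71  72  75  92 118 137]
 [ 71  72  70  71  65  52  39  33  43  57  68  72  71  71  71  70  69  67
   62  59  64  69  70  71  70  74  91 118 137]
 [ 71  71  70  70  66  53  39  33  43  58  68  72  71  70  70  70  69  66
   61  60  64  68  69  70  70  74  91 119 136]
 [ 70  71  73  73  70  57  44  38  45  57  69  72  72  72  71  71  69  67
   62  60  62  66  68  65
[... 4421 characters left out ...]
133 116 100  89  73  58  48  51  48  47  49  48
   50  50  50  49  51  60  80  89  86  78  73]
 [167 164 161 149 138 121 106  89  75  69  70  60  53  50  48  50  46  50
   47  48  49  47  47  55  70  76  72  67  62]
 [161 151 138 124 110 104  98  90  80  72  71  67  60  54  52  52  51  53
   53  50  50  45  50  54  63  65  63  64  72]
 [136 124 110 102 100  99  99  96  91  83  74  69  69  65  62  62  65  65
   63  57  52  50  50  54  60  64  71  81  87]
 [110 102  98  98  98  99  98 100  99  92  83  75  71  70  67  68  68  68
   69  60  51  53  56  64  71  79  87  94  96]
 [ 99  98  99  99 100 101  99 100 102 101  93  80  71  68  66  66  64  63
   62  61  59  62  70  78  89  94  97  99  99]]
```

```bash
python3 -c "
from bench import ctrl
print(ctrl.close_job())"
```

```text
the job is handed in; nothing more can be done
None
```

The 84 mm block stands centred on the platen, the arm is at its stop, and the T-knob is turned clockwise about 1.34 rad and released; the pad's press (about 4 N by the given figures) and the untouched other items were not checked, I viewed 11 pictures (limit 10), and the job was handed in at about 22 s.

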